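# Snap the lid on the sachet tub and nest it on its storage box

### The arm

A 6-joint arm with a two-finger parallel gripper is mounted at the origin on the work surface. World frame = base frame: x ahead of the robot, y to its left, z up, the work surface at z = 0. Lengths are in mm, angles in rad, forces in N, time in s.
With the tool pointing down it reaches from about 325 to 775 mm from the base axis. Payload 5.5 kg.
Tool frame: the origin (TCP) lies on the centre line of the jaws, within the pads' length; the fingertips stand 25 mm ahead of it and the grasp point (between the pads) lies 6 mm ahead of it; y points along the fingers, x is the direction in which the jaws open and shut, and the axes are right-handed (so a half turn about y gives the same grasp; the last joint's range is limited). The gripper opens to 88 mm and grips with 3 to 60 N. Pads are 20 mm wide; open, the fingers measure 115 mm over their backs; the gripper's body (75 mm by 178 mm) begins 61 mm behind the grasp point.
Start: joints at [-0.057, 0.091, 1.231, -0, 1.82, -0.057], TCP at [600.014, -0.003, 247.631] pointing down, gripper open.
Joint ranges: [-2.87, 2.87], [-0.86, 2.18], [0.17, 2.46], [-1.51, 4.65], [0.06, 2.69], [-2.65, 2.65]. Speed limits (rad/s): [2.57, 2.57, 3.01, 3.14, 3.14, 3.14].

### API

Orientations are given as a unit quaternion [x, y, z, w].
In Python, from cell import manip, capture, get_calibration, job gives the robot as it stands.
- The arm moves only by the tool move_arm, never from a script. Its argument "targets" is a list of rows, each a list of 6 numbers: the shift along the world's x, y, z in m, then the turn, a rotation vector about the world's x, y, z in rad. In form: [[dx, dy, dz, rx, ry, rz], ...]. A call has 1 to 20 rows; each row is the pose to reach, as a shift and turn from the pose commanded when the call began; what a row does not reach only later rows make up. A row lasts 1/8 s, in which the tool goes at most 62.5 mm and 10.7 degrees, less where a joint would pass 70% of its speed; a pose out of reach is approached as far as the arm can. A call with a gripper value outside its range is refused whole. "grip" is the gripper command: -1 is fully open, 1 is shut, values between are in proportion, set as the call begins (left out, the last holds). The fingers move at their own pace and stop on an object; "newtons" is the grip in N (left out, the last holds). Time passes only in rows, so rows that repeat a pose let the fingers close. It gives the time, the measured TCP pose, the force and the opening at its end, in the units of the state.
- manip.observe(): the state, without advancing time (a new reading comes with each control period).
- capture(name): name is "scene" or "side" or "wrist"; returns the picture (384x512x3 uint8, blue, green, red); there is no depth.
- get_calibration(name): a dict with "K" (3x3 intrinsics, pixels), "view" (4x4, takes a point from world to camera coordinates); the wrist camera has in their place "tool_from_camera" (4x4, takes a point from camera to tool coordinates, whose origin is the TCP and whose axes are the tool frame's). Camera axes: x right, y down, z forward; pixel columns grow to the right and rows downward; lengths in mm; the calibration is good to about 2 mm. A picture is of the moment at which its call begins: read the wrist's pose just before it. get_calibration takes no time and is no camera call.
- job.finish_job(): hands the job in, once; it reports no verdict.
The state is a dict: "time_s": time; "joint_positions": joint angles; "joint_vel": joint speeds; "joint_torque": joint torques, N m; "tcp_pos": TCP position; "tcp_rot": TCP orientation; "ft_force": force on the tool from outside, world axes, zero at the start; "wrist_torque": the same for the moment, N m; "grip_width": opening from 0.0 (shut) to 1.0 (fully open).
Only numpy, scipy, OpenCV 4.12 (cv2) and the standard library are available. Lean on these libraries where they do the work, as an engineer would, in place of code of your own. Each camera call takes 0.05 s, during which the arm holds its last target.

### The job

Put the orange lid on the open white tub and press it fully home, level, so that the catches at both ends snap over its edge. Then lift the closed tub by the bar on its lid and set it down in the recess on top of the blue-topped storage box, keeping the tub upright. Leave the storage box and everything else where they stand.

Things in the scene. Friction and masses are not known exactly. Their poses are not given: they have to be found in the camera images.
- lid_bar (a point): Loose orange lid, lying right way up: centre of its grip bar, half-way up; x along bar and lid, z up. Bar 64 mm (x) by 16 mm (y) by 26 mm high, in the middle of the flat flange, 132 by 102 mm, 5 mm thick, whose underside is 18 mm below the bar's centre. About 90 g; either way round fits.
- lid_flange (a point): Centre of the underside of the lid's flange, 18 mm below lid_bar; same axes. Below it a lip 18 mm deep, 113 by 83 mm, goes into the tub's mouth; the lip's lowest 6 mm tapers in by 4 mm a side. When the lid is home this point coincides with tub_mouth.
- tub_mouth (a point): Loose open white tub: centre of its rim plane, 65 mm above its underside; x along its length, z up. Outside 124 mm (x) by 94 mm (y), walls 4 mm: mouth 116 by 86 mm, 1.5 mm clearance a side round the lid's lip. About 200 to 400 g, with paper sachets inside that the lip does not reach. An orange sprung catch, 40 mm wide, stands at the middle of each short end, its top 23 mm above the rim.
- tub_foot (a point): Centre of the tub's underside, 65 mm below tub_mouth; same axes. With the lid snapped on, the tub can be carried by the lid's bar: the catches' hooks are square underneath and hold.
- nest (a point): Closed grey storage box with a blue top: centre of the floor of the recess in its top, 56 mm above its underside; x along its length, z up. Recess 136 mm (x) by 108 mm (y), raised rim 8 mm high, so the tub's foot has 6 to 7 mm each side; either way round fits. Box outside 152 by 122 mm, loose, 0.9 kg.
- catch_front (a joint): Outward slide of the catch at the tub's -x end, m: 0 = at rest (also when snapped over the flange), up to 0.009. The flange meets the catches' slopes about 12 mm above the rim; pressing on with roughly 8 to 14 N in all spreads them until they snap over it as it reaches the rim. Spring 3.2 N at rest, plus 0.4 N per mm. Catches' outer faces lie 76 mm from the tub's centre.
- catch_back (a joint): The same for the catch at the tub's +x end.
- kettle: Bystander: aluminium kettle with lid and black bail handle, 160 mm across, 196 mm high; origin under its centre.
- cups: Bystander: stack of clear plastic cups, 75 mm across, 133 mm high; origin under its centre.
- sugar_pot: Bystander: white ceramic sugar pot, 87 mm across, 95 mm high; origin under its centre.
- jam_jar: Bystander: empty glass jam jar, 72 mm across, 100 mm high; origin under its centre.
- stirrers: Bystander: bundle of bamboo stirrers in a spring clip, lying, 150 mm long (x), 26 mm high; origin under its centre.
- tea_tin: Bystander: green tea tin, 72 mm across, 110 mm high; origin under its centre.
Not all that is in view belongs to the job. What is shaped like the part that bears tub_mouth but pink or red is not meant.

How it is judged:
By the outcome, as a careful person would: the job done as asked, in the order asked, and still so for the second after the job is handed in, with the robot touching nothing.
It also fails if it takes over 48 s, if anything falls off the work surface, if the arm or the gripper's body presses on something with over 40 N, if the wrist force passes 120 N, or if a joint passes its speed limit or range.

## Working session

There is one attempt and no reset: what is moved stays moved. The work goes in short steps, Python scripts to look and compute and a tool call to move; the robot and the scene stay as the last step left them, time stands still between calls to the robot, and variables do not carry over. Pictures are saved under pics/ and viewed, and the job is handed in when it is done.

Besides the shell and the picture viewer there is one more tool, called after ">>>" as name(argument=value, ...) on one line, values as JSON. move_arm: Moves the arm, as the interface text tells. Its arguments: {"type":"object","properties":{"targets":{"type":"array"},"grip":{"type":"number"},"newtons":{"type":"number"}},"required":["targets"]}

```bash
mkdir -p pics; ls
python3 - <<'E'
from cell import manip, capture, get_calibration, job
import cv2,numpy as np
np.set_printoptions(suppress=True,precision=3)
s=manip.observe();print(s)
for n in("scene","side","wrist"):
    im=capture(n);cv2.imwrite(f"pics/{n}0.png",im);print(n,get_calibration(n))
E
```

```text
pics
{'time_s': 0.0, 'joint_positions': array([-0.057,  0.092,  1.232, -0.   ,  1.82 , -0.057]), 'joint_vel': array([ 0.   ,  0.   , -0.002,  0.001,  0.   ,  0.001]), 'joint_torque': array([ -0.   , -44.645, -40.645,   0.07 ,   0.029,  -0.   ]), 'tcp_pos': array([599.756,   0.007, 246.526]), 'tcp_rot': array([-0.707,  0.001,  0.001,  0.707]), 'ft_force': array([-0.026, -0.007, -0.157]), 'wrist_torque': array([-0.02 , -0.046,  0.039]), 'grip_width': 0.9993334050198059}
scene {'K': array([[448.327,   0.   , 248.056],
       [  0.   , 448.327, 196.608],
       [  0.   ,   0.   ,   1.   ]]), 'view': array([[  -0.568,    0.823,    0.005,  333.143],
       [   0.585,    0.408,   -0.701, -209.7  ],
       [  -0.579,   -0.395,   -0.713, 1747.632],
       [   0.   ,    0.   ,    0.   ,    1.   ]])}
side {'K': array([[381.074,   0.   , 259.279],
       [  0.   , 381.074, 197.97 ],
       [  0.   ,   0.   ,   1.   ]]), 'view': array([[   0.934,   -0.357,   -0.007, -478.695],
       [  -0.245,   -0.627,   -0.74 ,  130.961],
       [   0.26 ,    0.693,   -0.673, 1433.977],
       [   0.   ,    0.   ,    0.   ,    1.   ]])}
wrist {'K': array([[274.244,   0.   , 258.221],
       [  0.   , 274.244, 193.591],
       [  0.   ,   0.   ,   1.   ]]), 'tool_from_camera': array([[   1.   ,    0.001,   -0.   ,    0.7  ],
       [   0.001,   -0.288,    0.958, -136.828],
       [   0.   ,   -0.958,   -0.288,   78.973],
       [   0.   ,    0.   ,    0.   ,    1.   ]])}
```

View pics/scene0.png

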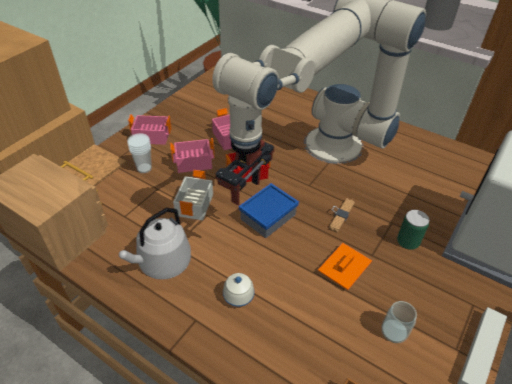

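View pics/side0.png

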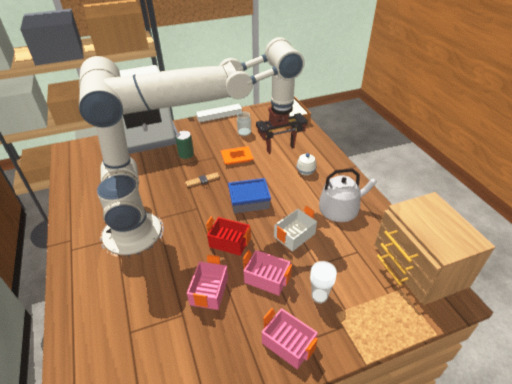

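View pics/wrist0.png

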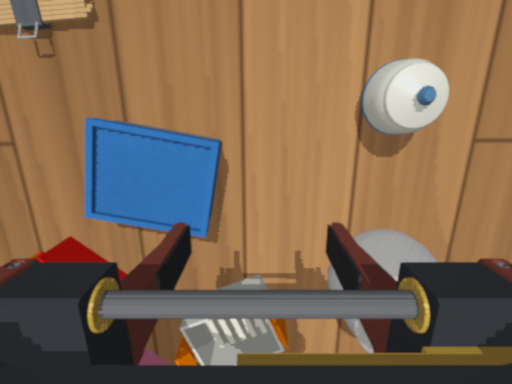

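```bash
cat > h.py <<'E'
import cv2,numpy as np
from cell import manip, capture, get_calibration, job
from scipy.spatial.transform import Rotation as R
np.set_printoptions(suppress=True,precision=3)
def crop(src,x,y,w,h,f,out):
    im=cv2.imread(src)[y:y+h,x:x+w]
    im=cv2.resize(im,None,fx=f,fy=f,interpolation=cv2.INTER_CUBIC)
    for i in range(0,w,10):
        cv2.line(im,(i*f,0),(i*f,6 if i%50 else 14),(0,255,255),1)
        if i%20==0: cv2.putText(im,str(x+i),(i*f,24),0,.4,(0,255,255),1)
    for i in range(0,h,10):
        cv2.line(im,(0,i*f),(6,i*f),(0,255,255),1)
        if i%20==0: cv2.putText(im,str(y+i),(8,i*f+4),0,.4,(0,255,255),1)
    cv2.imwrite(out,im)
def cam(name,s=None):
    c=get_calibration(name)
    if "view" in c: return c["K"],c["view"]
    T=np.eye(4);T[:3,:3]=R.from_quat(s["tcp_rot"]).as_matrix();T[:3,3]=s["tcp_pos"]
    return c["K"],np.linalg.inv(T@c["tool_from_camera"])
def proj(KV,P):
    K,V=KV;P=np.atleast_2d(P);q=(V[:3,:3]@P.T).T+V[:3,3];q=(K@q.T).T
    return q[:,:2]/q[:,2:]
def ray(KV,uv):
    K,V=KV;d=V[:3,:3].T@np.linalg.solve(K,[uv[0],uv[1],1.]);o=-V[:3,:3].T@V[:3,3];return o,d
def onz(KV,uv,z):
    o,d=ray(KV,uv);return o+d*(z-o[2])/d[2]
def fit(obs,model,x0,zs=True):
    # obs: list of (KV, [(localpt, uv)...]); x=[x,y,yaw] (+z)
    from scipy.optimize import least_squares
    def res(p):
        c,s_=np.cos(p[2]),np.sin(p[2]);r=[]
        for KV,l in obs:
            L=np.array([a for a,_ in l],float);W=np.c_[p[0]+c*L[:,0]-s_*L[:,1],p[1]+s_*L[:,0]+c*L[:,1],L[:,2]+(p[3] if len(p)>3 else 0)]
            r.append((proj(KV,W)-np.array([b for _,b in l])).ravel())
        return np.concatenate(r)
    o=least_squares(res,x0,loss="soft_l1",x_scale=[10,10,.1,10][:len(x0)])
    return o.x,res(o.x)
E
python3 - <<'E'
from h import *
crop("pics/scene0.png",165,160,60,70,8,"pics/c_tub.png")
crop("pics/side0.png",260,195,75,65,8,"pics/c_tub2.png")
crop("pics/scene0.png",310,235,70,60,8,"pics/c_lid.png")
crop("pics/side0.png",210,140,65,35,10,"pics/c_lid2.png")
crop("pics/scene0.png",230,175,75,65,8,"pics/c_box.png")
crop("pics/side0.png",220,170,60,50,10,"pics/c_box2.png")
E
```

```text
(no output)
```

View pics/c_tub.png

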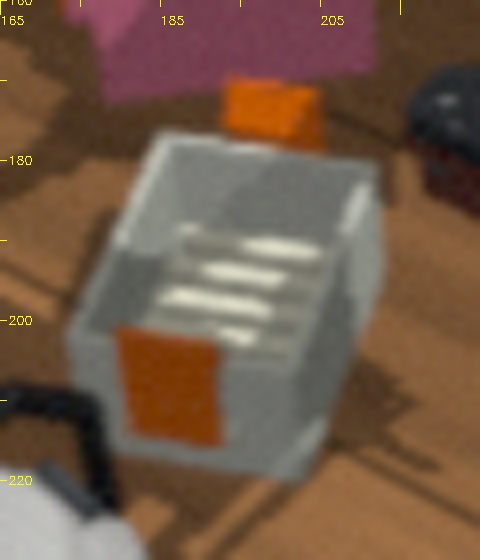

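View pics/c_tub2.png

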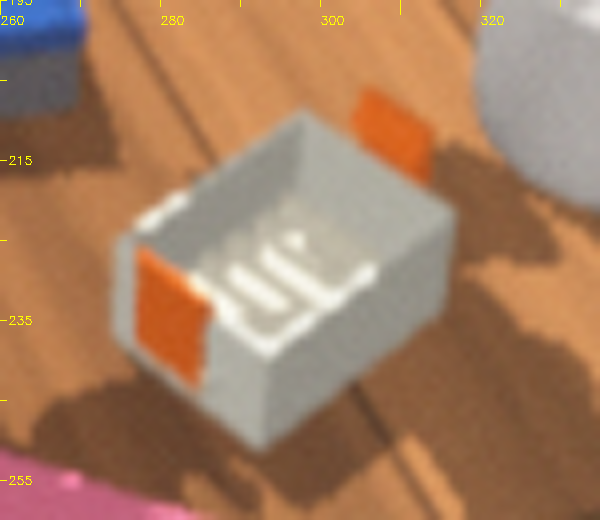

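View pics/c_lid.png

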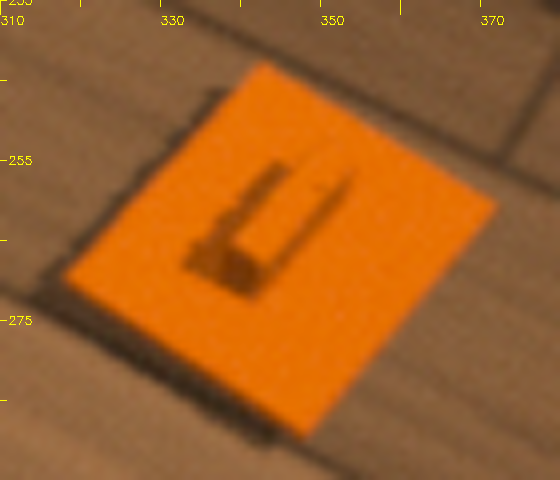

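View pics/c_lid2.png

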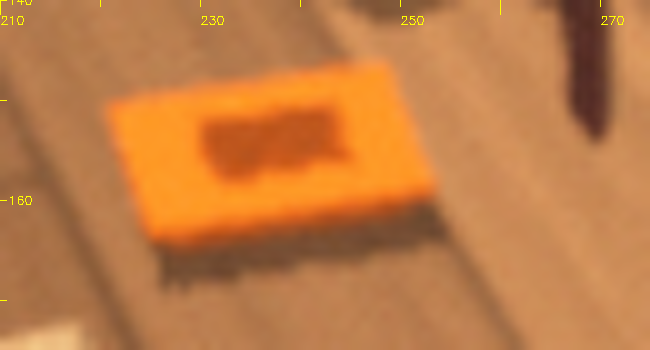

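View pics/c_box.png

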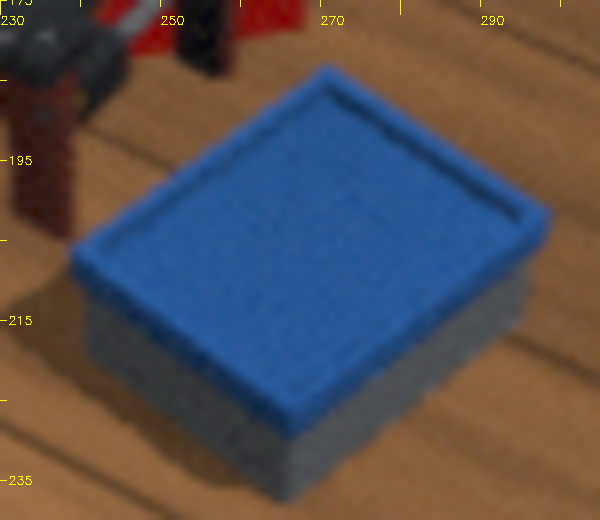

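View pics/c_box2.png

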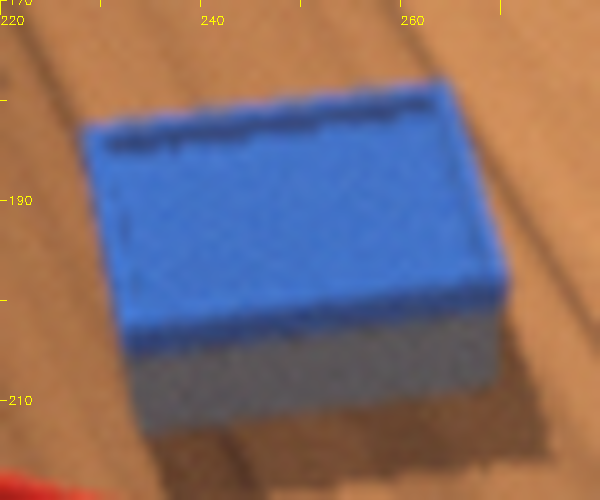

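```bash
cat > m1.py <<'E'
from h import *
sc,si=cam("scene"),cam("side")
D={"lid":(23,[(342.5,242.5),(371.5,260.5),(348,289.5),(318,269.5)],[(221,150),(248.5,146.5),(253.5,159),(225.5,164)],132,102),
"box":(64,[(271,183.5),(298.5,202),(266.5,228),(239.5,206)],[(228.5,183),(264.5,178.5),(270.5,197.5),(232.5,203)],152,122),
"tub":(65,[(185,176.5),(212.5,180.5),(201.5,206),(174,201)],[(298,208.5),(315.5,221.5),(292,239.5),(274.5,224.5)],124,94)}
for n,(z,a,b,L,W) in D.items():
    for nm,KV,p in(("scene",sc,a),("side",si,b)):
        P=np.array([onz(KV,q,z) for q in p])[:,:2]
        print(n,nm,P.round(0).tolist(),P.mean(0),"sides",np.linalg.norm(P-np.roll(P,-1,0),axis=1))
        e=np.roll(P,-1,0)-P; print("  ang deg",np.degrees(np.arctan2(e[:,1],e[:,0])))
E
python3 m1.py
```

```text
lid scene [[448.0, 255.0], [461.0, 356.0], [591.0, 342.0], [579.0, 241.0]] [519.762 298.646] sides [101.406 131.339 101.964 131.934]
  ang deg [ 82.925  -5.785 -96.735 173.967]
lid side [[459.0, 361.0], [588.0, 341.0], [576.0, 239.0], [446.0, 250.0]] [517.36  297.946] sides [131.352 102.573 130.234 112.112]
  ang deg [ -8.929 -96.92  175.249  83.658]
box scene [[390.0, -43.0], [412.0, 75.0], [562.0, 51.0], [534.0, -69.0]] [474.795   3.354] sides [120.122 152.068 123.157 146.317]
  ang deg [  79.578   -9.328 -103.086  169.579]
box side [[407.0, 71.0], [553.0, 45.0], [532.0, -72.0], [385.0, -48.0]] [469.17   -1.092] sides [148.858 118.408 149.074 121.11 ]
  ang deg [ -10.304 -100.17   170.735   79.736]
tub scene [[529.0, -299.0], [491.0, -211.0], [604.0, -167.0], [637.0, -253.0]] [ 565.121 -232.629] sides [ 95.796 120.723  91.97  117.409]
  ang deg [ 113.076   21.066  -68.943 -157.096]
tub side [[605.0, -168.0], [635.0, -252.0], [519.0, -300.0], [491.0, -212.0]] [ 562.253 -233.056] sides [ 89.79  124.845  92.66  122.474]
  ang deg [ -70.508 -157.424  108.1     21.305]
```

Run:
```python
from h import *
sc,si=cam("scene"),cam("side")
print(onz(sc,(167,262),0),onz(si,(340,208),10))
for z in(100,110):print(onz(sc,(162,233),z),onz(si,(340,192),z))
for z in (190,):print(onz(sc,(162,213),z),onz(si,(342,171),z))
crop("pics/scene0.png",115,200,85,80,8,"pics/c_k1.png")
crop("pics/side0.png",310,160,75,65,8,"pics/c_k2.png")
```

```text
[ 797.961 -149.599    0.   ] [ 788.325 -174.986   10.   ]
[ 777.015 -171.04   100.   ] [ 773.902 -175.976  100.   ]
[ 782.495 -164.294  110.   ] [ 766.94  -185.433  110.   ]
[ 773.284 -158.534  190.   ] [ 776.537 -161.751  190.   ]
```

View pics/c_k1.png

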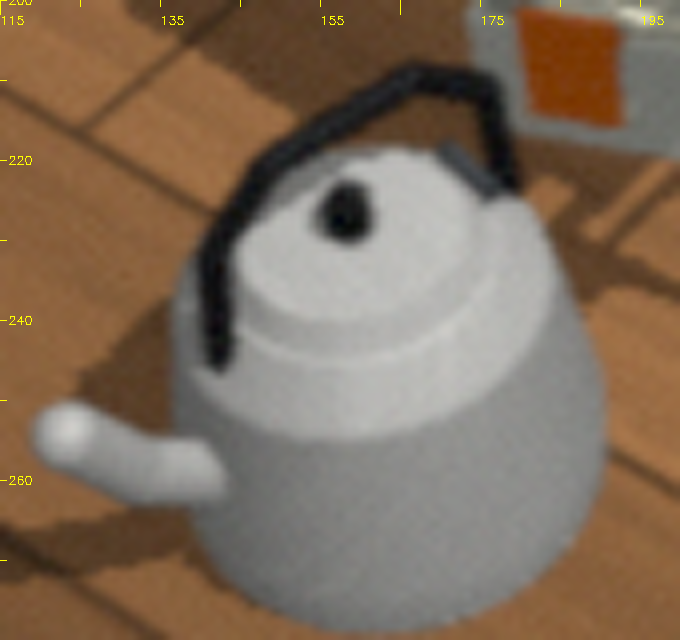

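View pics/c_k2.png

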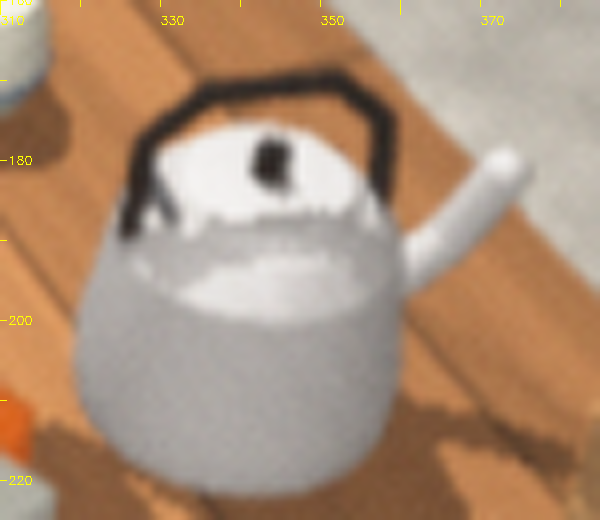

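>>> move_arm(targets=[[-0.01, 0.037, -0.006, 0, 0, 0.18], [-0.02, 0.074, -0.012, 0, 0, 0.36], [-0.03, 0.112, -0.018, 0, 0, 0.545], [-0.041, 0.149, -0.024, 0, 0, 0.727], [-0.051, 0.186, -0.03, 0, 0, 0.91], [-0.061, 0.224, -0.036, 0, 0, 1.09], [-0.071, 0.261, -0.042, 0, 0, 1.27], [-0.0815, 0.298, -0.0476, 0, 0, 1.454], [-0.0815, 0.298, -0.0476, 0, 0, 1.454], [-0.0815, 0.298, -0.0476, 0, 0, 1.454]], grip=-1)

```text
time_s: 1.4
tcp_pos: [518.6, 297.5, 199.9]
tcp_rot: [0.529, 0.469, -0.47, -0.529]
ft_force: [0.2, -0.2, 0.2]
grip_width: 1.005
```

Run:
```python
from h import *
import pickle
s=manip.observe();print(s["time_s"],s["tcp_pos"],s["tcp_rot"],s["joint_positions"])
cv2.imwrite("pics/wrist1.png",capture("wrist"));pickle.dump(s,open("s1.pkl","wb"))
cv2.imwrite("pics/scene1.png",capture("scene"))
im=cv2.imread("pics/wrist1.png");cv2.imwrite("pics/wrist1b.png",cv2.resize(im,(768,576)))
```

```text
1.4 [518.645 297.486 199.874] [ 0.529  0.469 -0.47  -0.529] [ 0.464  0.081  1.325 -0.001  1.735 -0.988]
```

View pics/wrist1b.png

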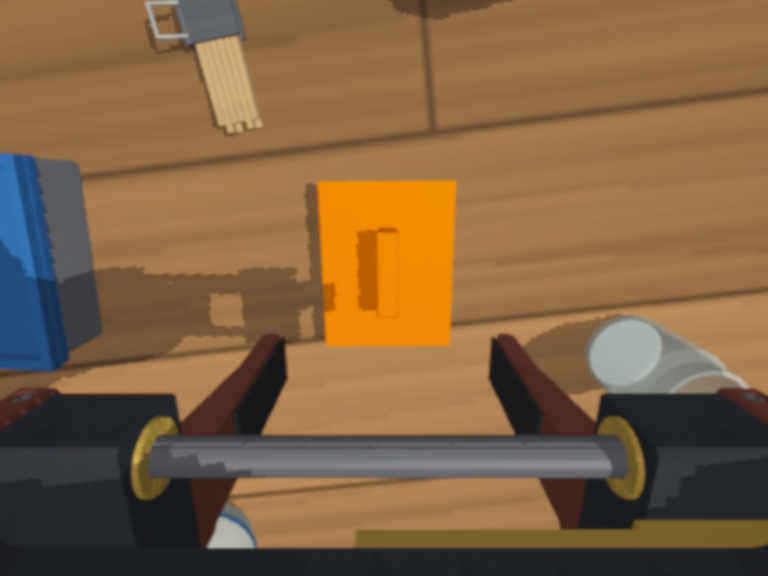

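Run:
```python
from h import *
import pickle
s=pickle.load(open("s1.pkl","rb"));w=cam("wrist",s)
crop("pics/wrist1.png",195,105,125,135,6,"pics/c_w1.png")
```

```text
(no output)
```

View pics/c_w1.png

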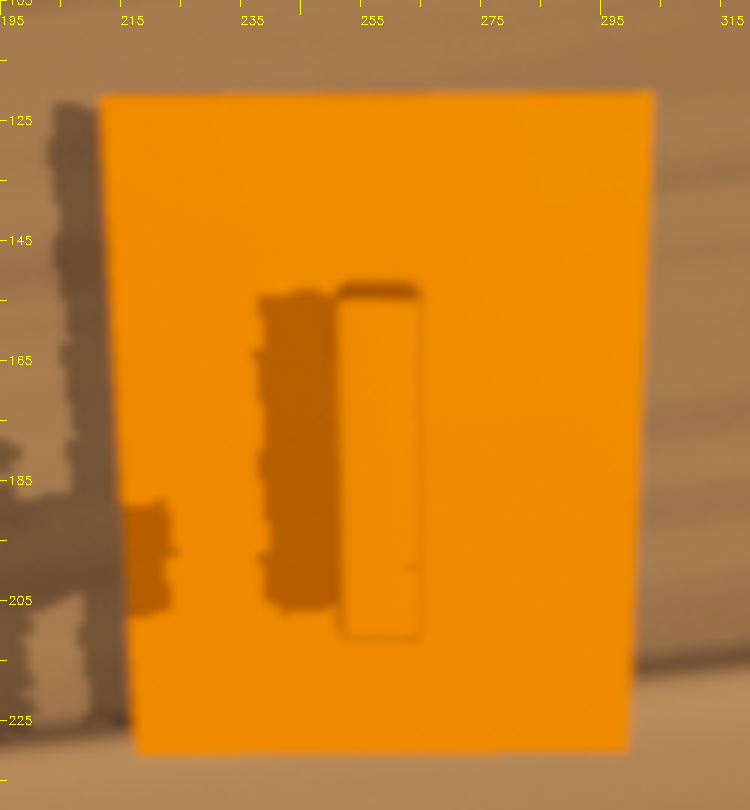

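Run:
```python
from h import *
import pickle
s=pickle.load(open("s1.pkl","rb"));w=cam("wrist",s)
def an(p,z):
    P=np.array([onz(w,q,z) for q in p])[:,:2];e=np.roll(P,-1,0)-P
    print(P.mean(0),np.linalg.norm(e,axis=1),np.degrees(np.arctan2(e[:,1],e[:,0])))
an([(211.7,120.8),(304.2,120.3),(300,230.3),(217.8,230.5)],23)
an([(251.5,154.7),(265,154.7),(265,211.5),(252,211.5)],49)
e=R.from_quat(s["tcp_rot"]).as_matrix();print(e)
```

```text
[515.921 297.792] [102.292 132.099 102.193 131.958] [ 83.518  -6.309 -96.562 173.734]
[515.566 297.84 ] [14.179 63.475 14.512 63.483] [ 83.238  -6.382 -96.726 173.316]
[[ 0.119 -0.    -0.993]
 [ 0.993 -0.001  0.119]
 [-0.001 -1.     0.   ]]
```

>>> move_arm(targets=[[-0.002, 0.0005, -0.04, 0, 0, 0.005], [-0.002, 0.0005, -0.08, 0, 0, 0.005], [-0.002, 0.0005, -0.115, 0, 0, 0.005], [-0.002, 0.0005, -0.135, 0, 0, 0.005], [-0.002, 0.0005, -0.1445, 0, 0, 0.005], [-0.002, 0.0005, -0.15, 0, 0, 0.005], [-0.002, 0.0005, -0.15, 0, 0, 0.005]])

```text
time_s: 2.38
tcp_pos: [517.0, 298.7, 50.9]
tcp_rot: [0.527, 0.472, -0.471, -0.527]
ft_force: [-0.3, -0.2, -0.3]
grip_width: 0.997
```

>>> move_arm(targets=[[0, 0, 0, 0, 0, 0], [0, 0, 0, 0, 0, 0], [0, 0, 0, 0, 0, 0], [0, 0, 0, 0, 0, 0], [0, 0, 0, 0, 0, 0], [0, 0, 0, 0, 0, 0]], grip=1, newtons=50)

```text
time_s: 3.12
tcp_pos: [516.5, 298.5, 50.0]
tcp_rot: [0.527, 0.471, -0.471, -0.527]
ft_force: [-0.1, 0.0, -0.2]
grip_width: 0.358
```

>>> move_arm(targets=[[0, 0, 0, 0, 0, 0], [0, 0, 0, 0, 0, 0], [0, 0, 0, 0, 0, 0], [0, 0, 0, 0, 0, 0]])

```text
time_s: 3.62
tcp_pos: [516.5, 298.4, 50.0]
tcp_rot: [0.527, 0.471, -0.471, -0.527]
ft_force: [-0.6, -0.4, 0.1]
grip_width: 0.178
```

>>> move_arm(targets=[[0, 0, 0.015, 0, 0, 0], [0, 0, 0.045, 0, 0, 0], [0, 0, 0.085, 0, 0, 0], [0.005, -0.015, 0.125, 0, 0, 0.03], [0.016, -0.045, 0.155, 0, 0, 0.08], [0.03, -0.09, 0.18, 0, 0, 0.15], [0.045, -0.14, 0.195, 0, 0, 0.22], [0.06, -0.19, 0.2, 0, 0, 0.3], [0.075, -0.24, 0.2, 0, 0, 0.37], [0.09, -0.285, 0.2, 0, 0, 0.43], [0.1, -0.32, 0.2, 0, 0, 0.48], [0.1035, -0.338, 0.2, 0, 0, 0.497], [0.1035, -0.338, 0.2, 0, 0, 0.497], [0.1035, -0.338, 0.2, 0, 0, 0.497]])

```text
time_s: 5.38
tcp_pos: [619.9, -38.7, 250.7]
tcp_rot: [0.395, 0.587, -0.586, -0.395]
ft_force: [0.8, 0.0, -1.1]
grip_width: 0.178
```

Run:
```python
from h import *
import pickle
s=manip.observe();print(s["time_s"],s["tcp_pos"],s["tcp_rot"],s["joint_positions"],s["ft_force"],np.abs(s["joint_vel"]).max())
cv2.imwrite("pics/wrist2.png",capture("wrist"));pickle.dump(s,open("s2.pkl","wb"))
im=cv2.imread("pics/wrist2.png");cv2.imwrite("pics/wrist2b.png",cv2.resize(im,(768,576)))
```

```text
5.375 [619.929 -38.696 250.655] [ 0.395  0.587 -0.586 -0.395] [-0.117  0.149  1.163  0.     1.829 -2.073] [ 0.819  0.033 -1.148] 0.013593413869196103
```

View pics/wrist2b.png

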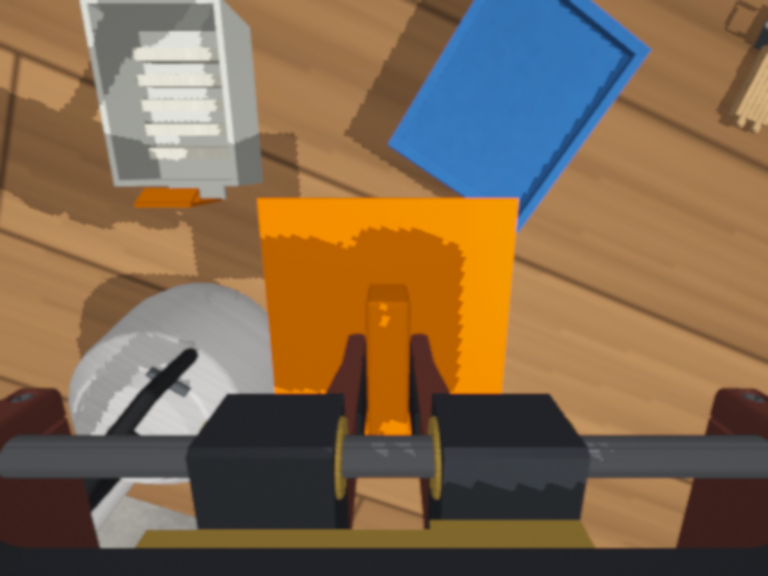

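Run:
```python
from h import *
crop("pics/wrist2.png",45,0,135,145,5,"pics/c_w2.png")
crop("pics/wrist2.png",160,120,200,150,4,"pics/c_w2l.png")
```

```text
(no output)
```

View pics/c_w2.png

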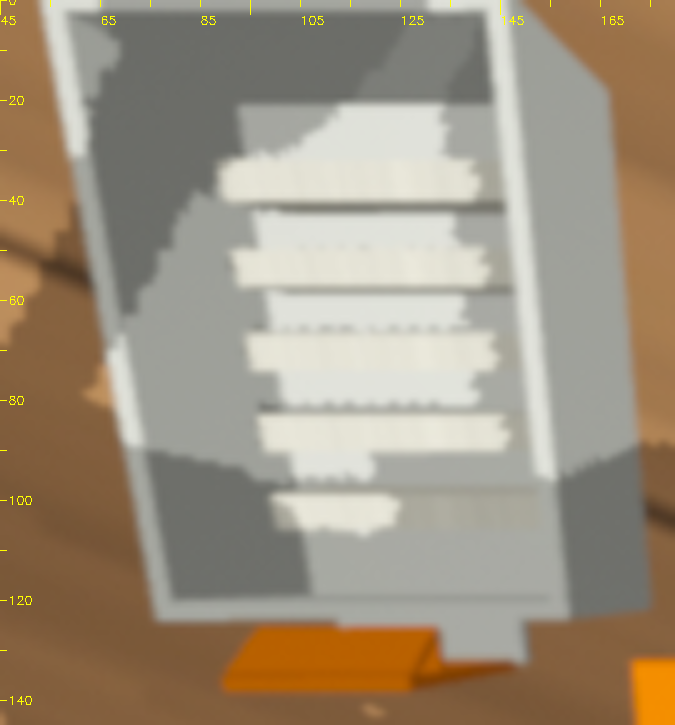

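View pics/c_w2l.png

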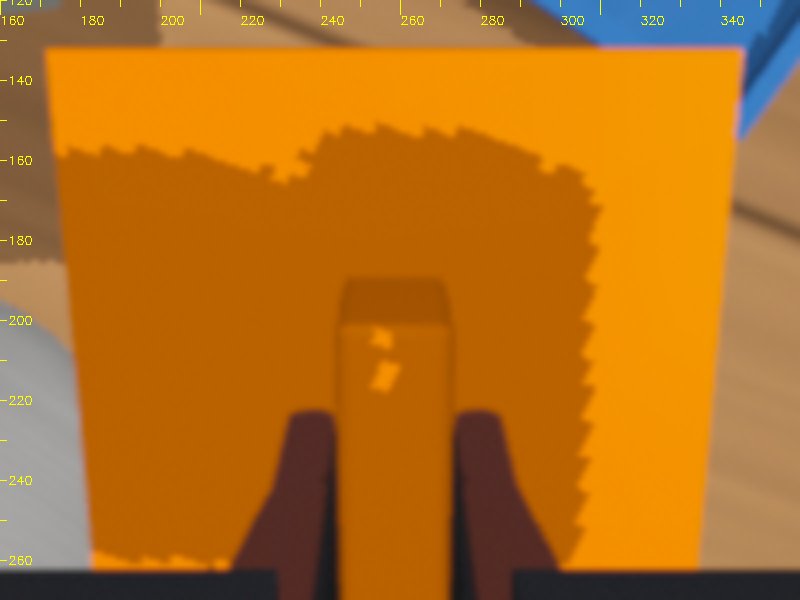

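```bash
cat > m2.py <<'E'
from h import *
import pickle
s=pickle.load(open("s2.pkl","rb"));w=cam("wrist",s);sc,si=cam("scene"),cam("side")
wo=[((62,-47,65),(76,124)),((62,47,65),(158.7,123.7)),((-58,-43,65),(57.8,2.3)),((-58,43,65),(142.5,2.2))]
for l,p in wo: print(l,onz(w,p,65))
so=[((-62,-47,65),(185,176.5)),((-62,47,65),(212.5,180.5)),((62,47,65),(201.5,206)),((62,-47,65),(174,201))]
io=[((62,47,65),(298,208.5)),((62,-47,65),(315.5,221.5)),((-62,-47,65),(292,239.5)),((-62,47,65),(274.5,224.5))]
io=[((62,47,65),(298,208.5)),((62,-47,65),(315.5,221.5)),((-62,-47,65),(292,239.5)),((-62,47,65),(274.5,224.5))]
for n,o in(("w",[(w,wo)]),("sc",[(sc,so)]),("si",[(si,io)]),("all",[(w,wo),(sc,so),(si,io)])):
    x,r=fit(o,None,[563,-233,.38]);print(n,x[:2],np.degrees(x[2]),np.abs(r).max())
# lid in tool frame
c=get_calibration("wrist");T=c["tool_from_camera"]
def ont(uv,y):
    d=T[:3,:3]@np.linalg.solve(c["K"],[*uv,1.]);o=T[:3,3];return o+d*(y-o[1])/d[1]
for p in((171.5,132),(345.7,131.8),(183,262),(335,262)):print("flange",ont(p,27))
for p in((245,201),(272.5,201)):print("bar",ont(p,1))
E
python3 m2.py
```

```text
(62, -47, 65) [ 638.417 -256.099   65.   ]
(62, 47, 65) [ 602.54  -168.676   65.   ]
(-58, -43, 65) [ 525.605 -297.338   65.   ]
(-58, 43, 65) [ 493.131 -217.513   65.   ]
w [ 563.074 -235.646] 22.113043661265813 0.25441689993279226
sc [ 564.864 -232.803] 22.279268064324164 0.6563796371292767
si [ 562.233 -233.034] 20.665139381350983 0.9202772515423021
all [ 563.036 -235.429] 22.073881315469123 1.3183204000846445
flange [-50.825  27.     66.626]
flange [50.93  27.    66.793]
flange [-50.75   27.    -18.971]
flange [ 51.539  27.    -18.831]
bar [-7.069  1.    32.746]
bar [ 7.464  1.    32.76 ]
```

>>> move_arm(targets=[[-0.006, -0.02, -0.003, 0, 0, 0], [-0.02, -0.065, -0.015, 0, 0, 0], [-0.035, -0.12, -0.04, 0, 0, 0], [-0.048, -0.165, -0.07, 0, 0, 0], [-0.054, -0.188, -0.09, 0, 0, 0], [-0.056, -0.1945, -0.1, 0, 0, 0], [-0.056, -0.1945, -0.1, 0, 0, 0], [-0.056, -0.1945, -0.1, 0, 0, 0], [-0.056, -0.1945, -0.1, 0, 0, 0]])

```text
time_s: 6.55
tcp_pos: [564.8, -233.2, 151.4]
tcp_rot: [0.395, 0.587, -0.587, -0.394]
ft_force: [1.3, -0.2, -1.5]
grip_width: 0.175
```

Run:
```python
from h import *
import pickle
s=manip.observe();print(s["time_s"],s["tcp_pos"],s["tcp_rot"],s["joint_positions"],s["ft_force"],s["wrist_torque"],np.abs(s["joint_vel"]).max())
for n in("scene","side","wrist"):cv2.imwrite(f"pics/{n}3.png",capture(n))
pickle.dump(s,open("s3.pkl","wb"))
crop("pics/scene3.png",150,130,90,100,6,"pics/c3a.png")
crop("pics/side3.png",245,160,100,100,6,"pics/c3b.png")
cv2.imwrite("pics/c3.png",np.hstack([cv2.copyMakeBorder(cv2.imread("pics/c3a.png"),0,0,0,0,0),cv2.imread("pics/c3b.png")])[:, :1140][:, :])
```

```text
6.55 [ 564.811 -233.227  151.376] [ 0.395  0.587 -0.587 -0.394] [-0.447  0.121  1.369  0.     1.65  -2.405] [ 1.342 -0.225 -1.508] [ 0.132 -0.062 -0.029] 0.0049532243713733565
```

View pics/c3a.png

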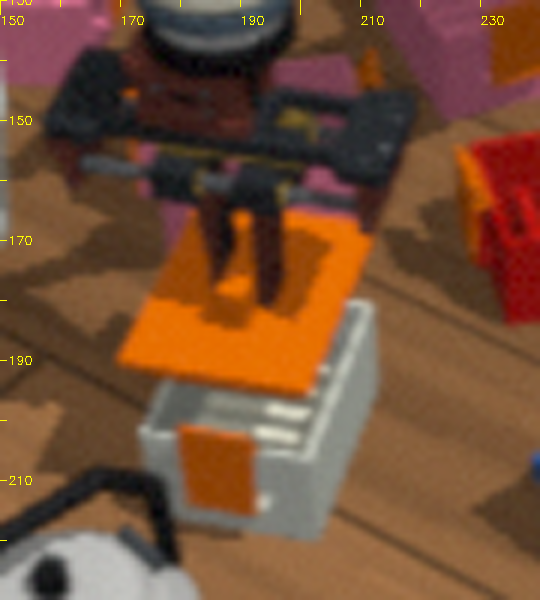

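View pics/c3b.png

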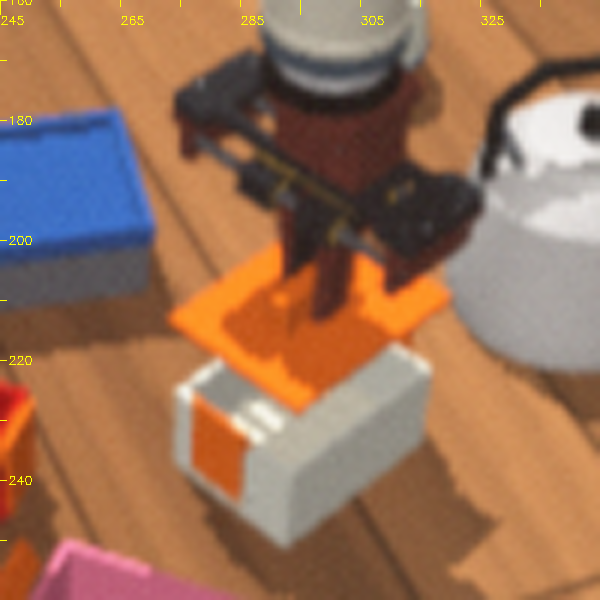

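View pics/wrist3.png

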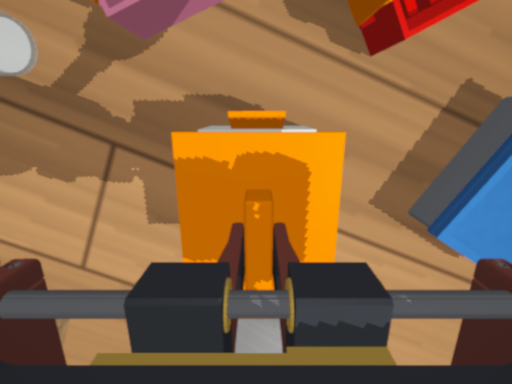

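Run:
```python
from h import *
crop("pics/wrist3.png",160,100,195,60,4,"pics/c3w.png")
```

```text
(no output)
```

View pics/c3w.png

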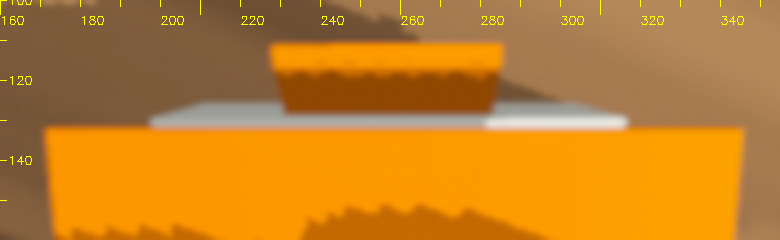

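Run:
```python
from h import *
import pickle
s=pickle.load(open("s3.pkl","rb"));w=cam("wrist",s)
c=get_calibration("wrist");T=c["tool_from_camera"]
def ont(uv,y):
    d=T[:3,:3]@np.linalg.solve(c["K"],[*uv,1.]);o=T[:3,3];return o+d*(y-o[1])/d[1]
for p in((197,129.5),(317,129)):print(ont(p,s["tcp_pos"][2]-65),onz(w,p,65))
for p in((227.5,110.7),(286,110.7)):print(ont(p,s["tcp_pos"][2]-88),onz(w,p,88))
for p in((171.3,132),(346,132)):print(ont(p,27))
```

```text
[-48.856  86.376  64.548] [ 523.616 -302.884   65.   ]
[46.391 86.376 64.982] [ 487.299 -214.873   65.   ]
[-21.674  63.376  78.736] [ 500.181 -283.038   88.   ]
[19.206 63.376 78.752] [ 484.757 -245.203   88.   ]
[-50.942  27.     66.626]
[51.116 27.    66.679]
```

>>> move_arm(targets=[[-0.0015, -0.002, 0, 0, 0, 0], [-0.0015, -0.002, -0.015, 0, 0, 0], [-0.0015, -0.002, -0.028, 0, 0, 0], [-0.0015, -0.002, -0.034, 0, 0, 0], [-0.0015, -0.002, -0.034, 0, 0, 0], [-0.0015, -0.002, -0.034, 0, 0, 0], [-0.0015, -0.002, -0.034, 0, 0, 0]])

```text
time_s: 7.58
tcp_pos: [562.8, -236.1, 116.8]
tcp_rot: [0.395, 0.587, -0.586, -0.395]
ft_force: [0.5, 0.5, -0.0]
grip_width: 0.175
```

Run:
```python
from h import *
s=manip.observe();print(s["time_s"],s["tcp_pos"],s["tcp_rot"],s["ft_force"],s["wrist_torque"])
for n in("wrist","side"):cv2.imwrite(f"pics/{n}4.png",capture(n))
crop("pics/wrist4.png",160,90,195,75,4,"pics/c4w.png")
crop("pics/side4.png",255,170,85,90,6,"pics/c4b.png")
```

```text
7.575 [ 562.828 -236.118  116.757] [ 0.395  0.587 -0.586 -0.395] [ 0.523  0.476 -0.018] [ 0.109 -0.074 -0.007]
```

View pics/c4w.png

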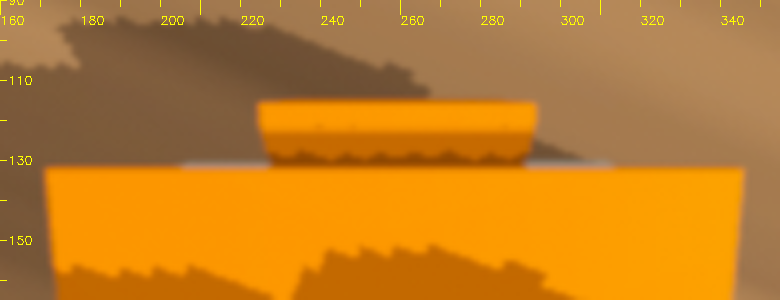

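View pics/c4b.png

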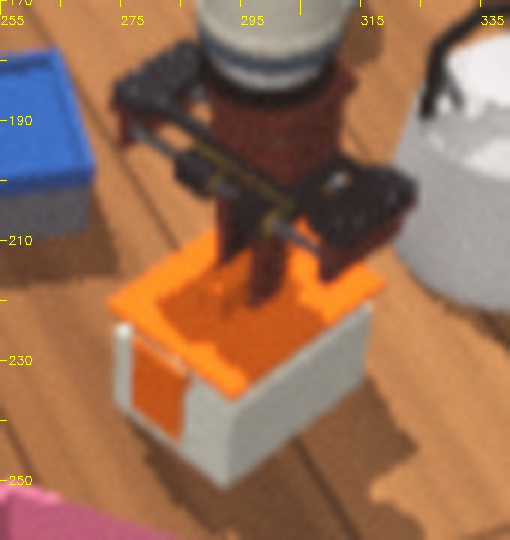

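Run:
```python
from h import *
c=get_calibration("wrist");T=c["tool_from_camera"]
def ont(uv,y):
    d=T[:3,:3]@np.linalg.solve(c["K"],[*uv,1.]);o=T[:3,3];return o+d*(y-o[1])/d[1]
for p in((224.2,115),(294.3,115)):print(ont(p,28.8))
for p in((171.3,132),(346,132)):print(ont(p,27))
```

```text
[-19.901  28.8    76.174]
[20.799 28.8   76.191]
[-50.942  27.     66.626]
[51.116 27.    66.678]
```

>>> move_arm(targets=[[0, 0, -0.003, 0, 0, 0], [0, 0, -0.006, 0, 0, 0], [0, 0, -0.008, 0, 0, 0], [0, 0, -0.008, 0, 0, 0]])

```text
time_s: 8.18
tcp_pos: [563.1, -235.8, 108.5]
tcp_rot: [0.395, 0.587, -0.586, -0.394]
ft_force: [1.5, 0.4, 1.6]
grip_width: 0.18
```

>>> move_arm(targets=[[0, 0, -0.002, 0, 0, 0], [0, 0, -0.004, 0, 0, 0], [0, 0, -0.006, 0, 0, 0], [0, 0, -0.006, 0, 0, 0]])

```text
time_s: 8.68
tcp_pos: [563.1, -236.6, 104.1]
tcp_rot: [-0.396, -0.586, 0.586, 0.394]
ft_force: [0.1, 0.5, 5.9]
grip_width: 0.178
```

>>> move_arm(targets=[[0, 0, -0.002, 0, 0, 0], [0, 0, -0.004, 0, 0, 0], [0, 0, -0.006, 0, 0, 0], [0, 0, -0.007, 0, 0, 0], [0, 0, -0.007, 0, 0, 0]])

```text
time_s: 9.3
tcp_pos: [562.3, -236.1, 96.9]
tcp_rot: [-0.395, -0.586, 0.587, 0.395]
ft_force: [-3.3, 2.5, 12.7]
grip_width: 0.18
```

>>> move_arm(targets=[[0, 0, -0.001, 0, 0, 0], [0, 0, -0.002, 0, 0, 0], [0, 0, -0.003, 0, 0, 0], [0, 0, -0.003, 0, 0, 0]])

```text
time_s: 9.8
tcp_pos: [562.3, -236.1, 96.9]
tcp_rot: [-0.396, -0.586, 0.586, 0.394]
ft_force: [-9.8, 4.4, 24.3]
grip_width: 0.179
```

Run:
```python
from h import *
s=manip.observe();print(s["time_s"],s["tcp_pos"],s["ft_force"],s["wrist_torque"])
for n in("wrist","side","scene"):cv2.imwrite(f"pics/{n}5.png",capture(n))
crop("pics/wrist5.png",160,90,195,150,4,"pics/c5w.png")
crop("pics/side5.png",260,185,75,75,8,"pics/c5b.png")
crop("pics/scene5.png",155,155,70,70,8,"pics/c5a.png")
```

```text
9.8 [ 562.299 -236.103   96.921] [-9.758  4.359 24.282] [ 1.01   1.692 -0.005]
```

View pics/c5w.png

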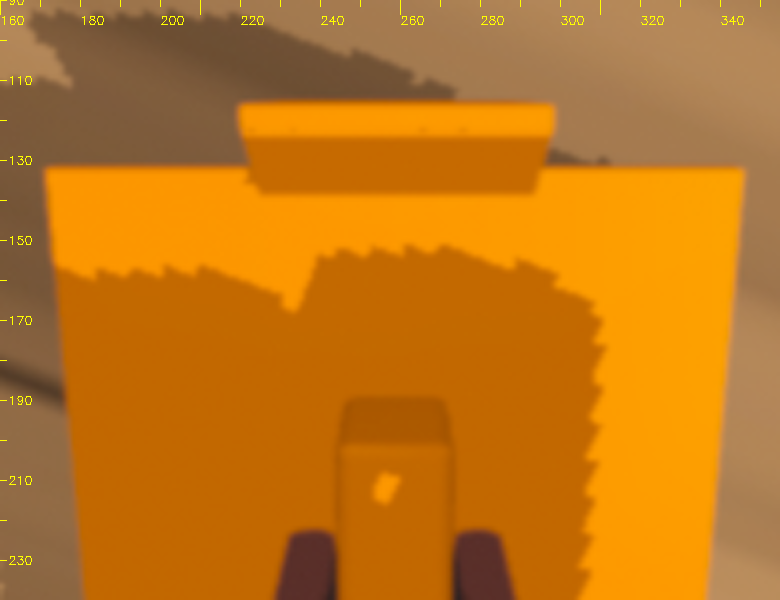

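View pics/c5b.png

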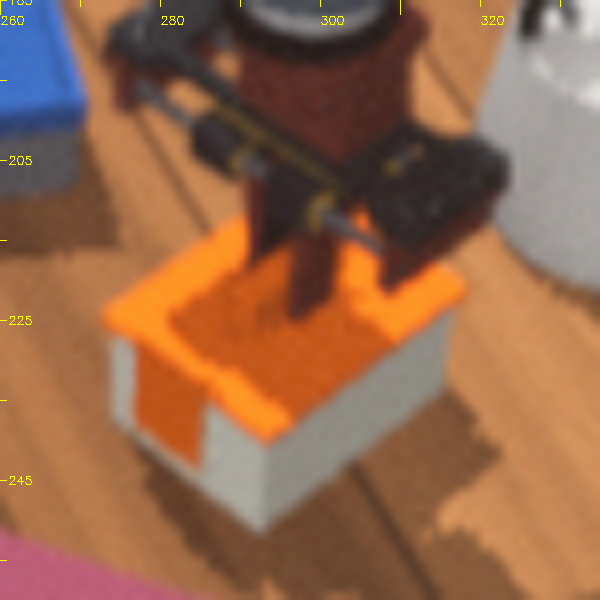

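View pics/c5a.png

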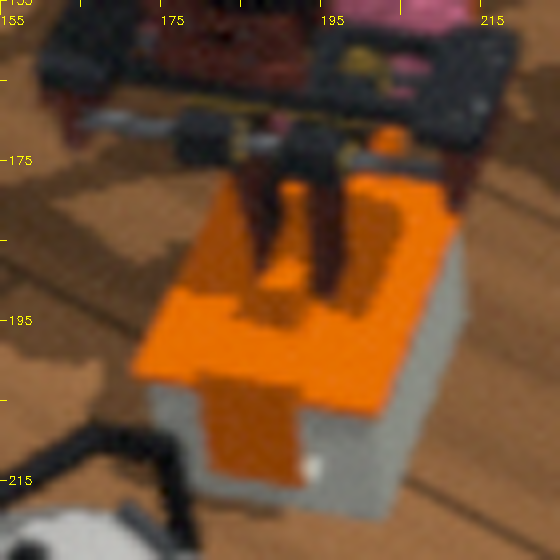

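Run:
```python
from h import *
c=get_calibration("wrist");T=c["tool_from_camera"]
def ont(uv,y):
    d=T[:3,:3]@np.linalg.solve(c["K"],[*uv,1.]);o=T[:3,3];return o+d*(y-o[1])/d[1]
for p in((219.5,116),(299,116)):print(ont(p,8.9))
sc,si=cam("scene"),cam("side")
yaw=np.radians(22.1);C=np.array([562.3,-236.0])+.6*np.array([-.927,-.376])
def W(x,y,z):
    return [C[0]+np.cos(yaw)*x-np.sin(yaw)*y,C[1]+np.sin(yaw)*x+np.cos(yaw)*y,z]
for o in(0,4,9):
  print(o,"scene +x catch top",proj(sc,[W(76+o,-20,88),W(76+o,20,88)]).ravel(),"side -x",proj(si,[W(-76-o,20,88),W(-76-o,-20,88)]).ravel())
print("flange top end +x",proj(sc,[W(66,-51,70),W(66,51,70)]).ravel())
print("flange end -x side",proj(si,[W(-66,51,70),W(-66,-51,70)]).ravel())
print("scene +x catch bottom?",proj(sc,[W(76,-20,35),W(76,20,35)]).ravel())
```

```text
[-19.915   8.9    75.87 ]
[20.736  8.9   75.888]
0 scene +x catch top [179.13  200.002 191.361 202.04 ] side -x [276.622 227.046 284.862 233.219]
4 scene +x catch top [178.718 200.899 190.972 202.944] side -x [275.809 227.621 284.048 233.813]
9 scene +x catch top [178.201 202.024 190.483 204.08 ] side -x [274.789 228.343 283.027 234.559]
flange top end +x [171.453 200.187 202.228 205.33 ]
flange end -x side [272.357 224.519 293.185 240.149]
scene +x catch bottom? [180.856 211.467 192.773 213.498]
```

Run:
```python
from h import *
crop("pics/wrist0.png",75,105,160,140,5,"pics/c0w.png")
```

```text
(no output)
```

View pics/c0w.png

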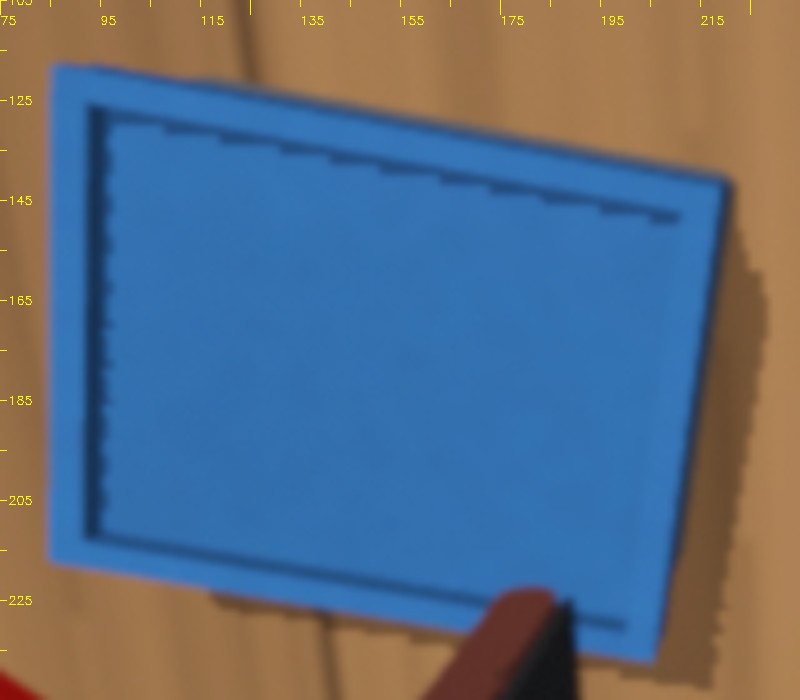

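>>> move_arm(targets=[[0, 0, 0.003, 0, 0, 0], [0, 0, 0.006, 0, 0, 0], [0, 0, 0.009, 0, 0, 0], [0, 0, 0.014, 0, 0, 0], [0, 0, 0.022, 0, 0, 0], [0, 0, 0.035, 0, 0, 0], [0, 0, 0.035, 0, 0, 0], [0, 0, 0.035, 0, 0, 0]])

```text
time_s: 10.95
tcp_pos: [562.6, -236.0, 127.2]
tcp_rot: [0.395, 0.586, -0.586, -0.395]
ft_force: [-0.0, 0.6, -5.1]
grip_width: 0.175
```

Run:
```python
from h import *
s=manip.observe();print(s["time_s"],s["tcp_pos"],s["tcp_rot"],s["ft_force"],s["wrist_torque"],s["grip_width"])
for n in("wrist","side","scene"):cv2.imwrite(f"pics/{n}6.png",capture(n))
crop("pics/side6.png",255,170,90,90,6,"pics/c6b.png")
crop("pics/scene6.png",145,135,90,90,6,"pics/c6a.png")
```

```text
10.95 [ 562.572 -236.042  127.198] [ 0.395  0.586 -0.586 -0.395] [-0.036  0.629 -5.058] [ 0.113 -0.086 -0.026] 0.1754011830667881
```

View pics/c6b.png

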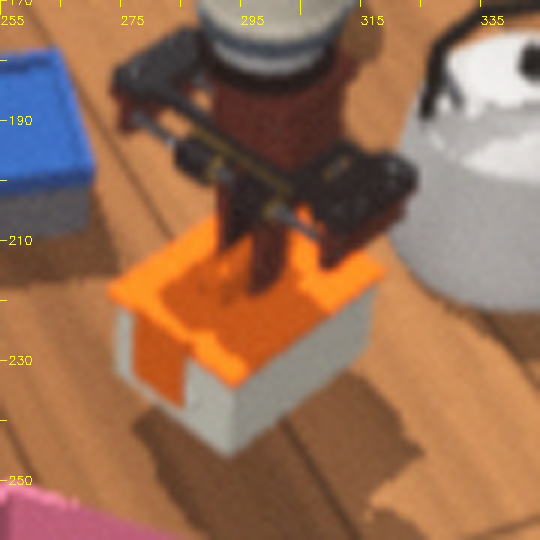

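View pics/c6a.png

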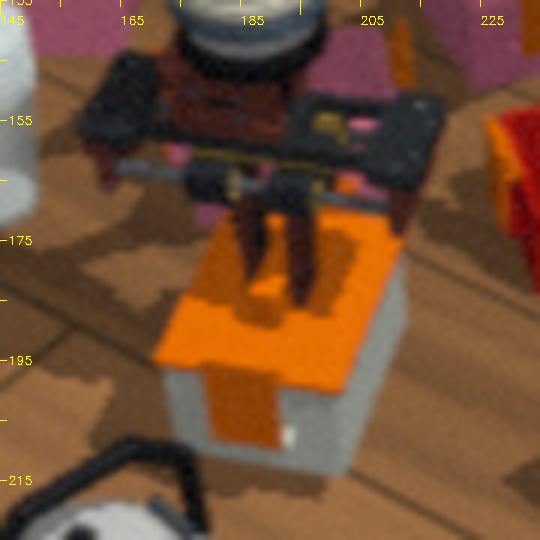

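View pics/wrist6.png

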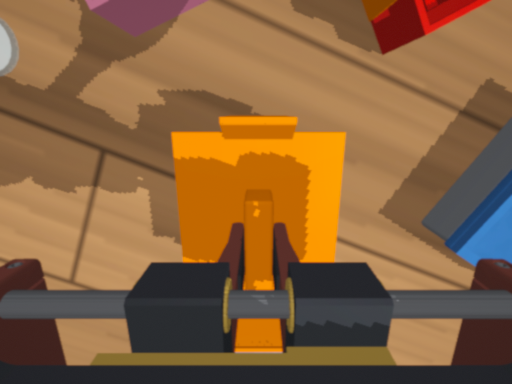

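Run:
```python
from h import *
s={"tcp_pos":[599.756,.007,246.526],"tcp_rot":[-.7071,.0007,.0007,.7071]}
w=cam("wrist",s)
P=np.array([onz(w,q,64) for q in [(86,118),(220,140.5),(206,237.3),(85.2,217)]])[:,:2];e=np.roll(P,-1,0)-P
print(P.mean(0),np.linalg.norm(e,axis=1),np.degrees(np.arctan2(e[:,1],e[:,0])))
crop("pics/scene5.png",230,175,75,65,8,"pics/c_box5.png")
```

```text
[468.898  -1.306] [151.934 123.946 152.038 121.34 ] [  -9.418 -100.533  169.599   79.404]
```

View pics/c_box5.png

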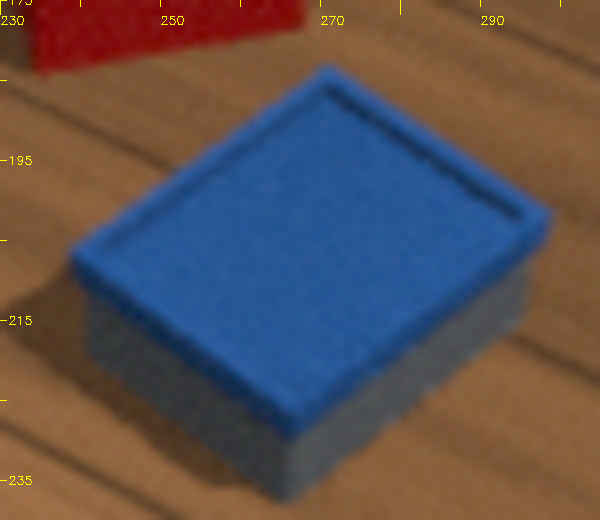

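>>> move_arm(targets=[[0, 0, 0.02, 0, 0, 0], [0, 0, 0.055, 0, 0, 0], [-0.002, 0.006, 0.085, 0, 0, -0.02], [-0.008, 0.02, 0.105, 0, 0, -0.06], [-0.018, 0.045, 0.113, 0, 0, -0.12], [-0.031, 0.08, 0.113, 0, 0, -0.2], [-0.046, 0.118, 0.113, 0, 0, -0.28], [-0.061, 0.156, 0.113, 0, 0, -0.37], [-0.074, 0.19, 0.113, 0, 0, -0.45], [-0.084, 0.215, 0.11, 0, 0, -0.51], [-0.09, 0.23, 0.1, 0, 0, -0.55], [-0.092, 0.2357, 0.085, 0, 0, -0.564], [-0.092, 0.2357, 0.07, 0, 0, -0.564], [-0.092, 0.2357, 0.063, 0, 0, -0.564], [-0.092, 0.2357, 0.063, 0, 0, -0.564], [-0.092, 0.2357, 0.063, 0, 0, -0.564]])

```text
time_s: 13.1
tcp_pos: [470.8, -0.7, 190.5]
tcp_rot: [0.543, 0.453, -0.453, -0.543]
ft_force: [0.8, 0.6, -3.9]
grip_width: 0.178
```

Run:
```python
from h import *
import pickle
s=manip.observe();print(s["time_s"],s["tcp_pos"],s["tcp_rot"],s["ft_force"],s["wrist_torque"],s["grip_width"])
pickle.dump(s,open("s7.pkl","wb"))
for n in("wrist","side","scene"):cv2.imwrite(f"pics/{n}7.png",capture(n))
crop("pics/side7.png",200,120,95,100,6,"pics/c7b.png")
crop("pics/scene7.png",220,130,95,110,5,"pics/c7a.png")
```

```text
13.1 [470.787  -0.682 190.461] [ 0.543  0.453 -0.453 -0.543] [ 0.796  0.596 -3.867] [ 0.073 -0.064  0.013] 0.17758414873811504
```

View pics/c7b.png

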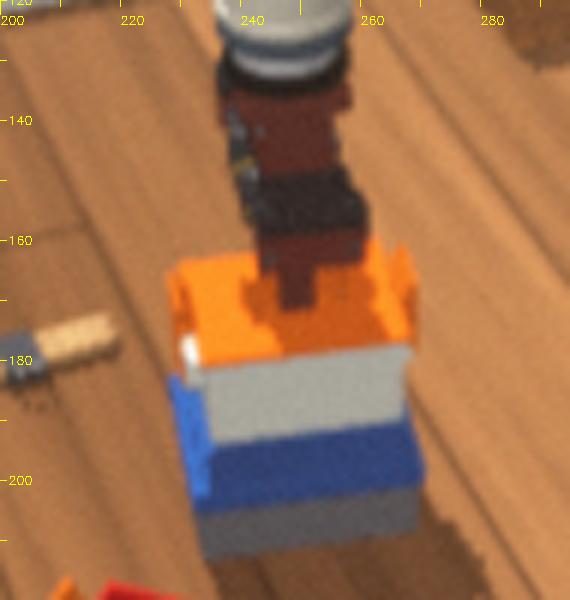

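View pics/c7a.png

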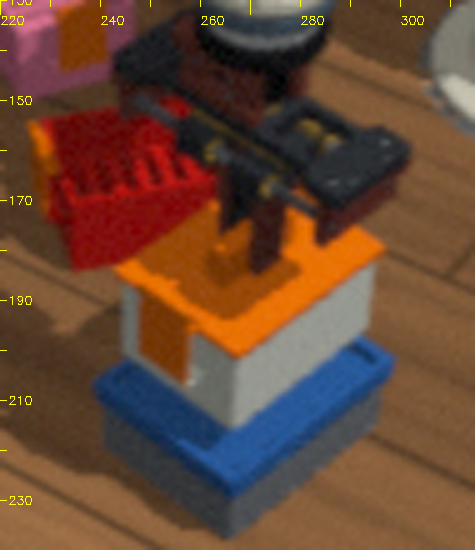

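View pics/wrist7.png

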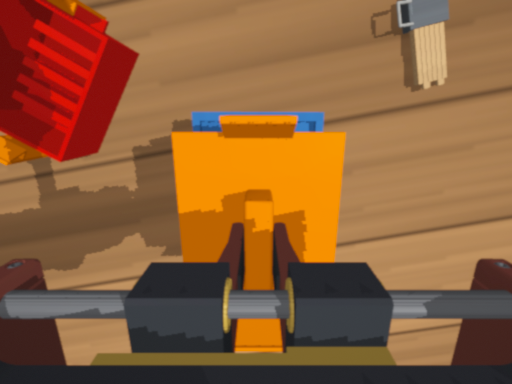

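Run:
```python
from h import *
crop("pics/wrist7.png",180,100,160,45,5,"pics/c7w.png")
c=get_calibration("wrist");T=c["tool_from_camera"]
def ont(uv,y):
    d=T[:3,:3]@np.linalg.solve(c["K"],[*uv,1.]);o=T[:3,3];return o+d*(y-o[1])/d[1]
for p in((192.5,112.5),(323.5,112.5)):print(ont(p,190.5-64))
```

```text
[-60.561 126.5    77.354]
[ 60.062 126.5    77.404]
```

View pics/c7w.png

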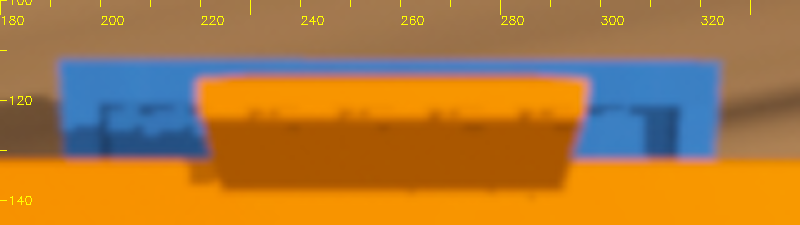

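>>> move_arm(targets=[[-0.0008, 0, -0.008, 0, 0, 0], [-0.0008, 0, -0.018, 0, 0, 0], [-0.0008, 0, -0.026, 0, 0, 0], [-0.0008, 0, -0.031, 0, 0, 0], [-0.0008, 0, -0.034, 0, 0, 0], [-0.0008, 0, -0.036, 0, 0, 0], [-0.0008, 0, -0.0375, 0, 0, 0], [-0.0008, 0, -0.0375, 0, 0, 0], [-0.0008, 0, -0.0375, 0, 0, 0]])

```text
time_s: 14.38
tcp_pos: [470.0, -0.3, 153.1]
tcp_rot: [0.543, 0.454, -0.453, -0.542]
ft_force: [-0.2, -0.5, 0.0]
grip_width: 0.178
```

>>> move_arm(targets=[[0, 0, 0, 0, 0, 0], [0, 0, 0, 0, 0, 0], [0, 0, 0, 0, 0, 0], [0, 0, 0, 0, 0, 0]], grip=0)

```text
time_s: 14.88
tcp_pos: [469.7, -0.3, 152.6]
tcp_rot: [0.543, 0.453, -0.453, -0.543]
ft_force: [-0.3, 0.4, -0.1]
grip_width: 0.496
```

>>> move_arm(targets=[[0, 0, 0.004, 0, 0, 0], [0, 0, 0.015, 0, 0, 0], [0, 0, 0.035, 0, 0, 0], [0, 0, 0.06, 0, 0, 0], [0, 0, 0.09, 0, 0, 0], [0.01, 0.03, 0.12, 0, 0, 0], [0.04, 0.08, 0.15, 0, 0, 0], [0.08, 0.14, 0.16, 0, 0, 0], [0.1, 0.17, 0.16, 0, 0, 0], [0.1, 0.17, 0.16, 0, 0, 0]])

```text
time_s: 16.12
tcp_pos: [570.7, 172.3, 311.8]
tcp_rot: [-0.541, -0.454, 0.455, 0.542]
ft_force: [0.4, 0.5, 0.1]
grip_width: 0.501
```

Run:
```python
from h import *
s=manip.observe();print(s["time_s"],s["tcp_pos"],s["ft_force"],s["grip_width"])
for n in("wrist","side","scene"):cv2.imwrite(f"pics/{n}8.png",capture(n))
crop("pics/side8.png",205,140,80,75,8,"pics/c8b.png")
crop("pics/scene8.png",225,160,85,80,7,"pics/c8a.png")
```

```text
16.125 [570.685 172.308 311.761] [0.441 0.524 0.101] 0.5005006098357191
```

View pics/c8b.png

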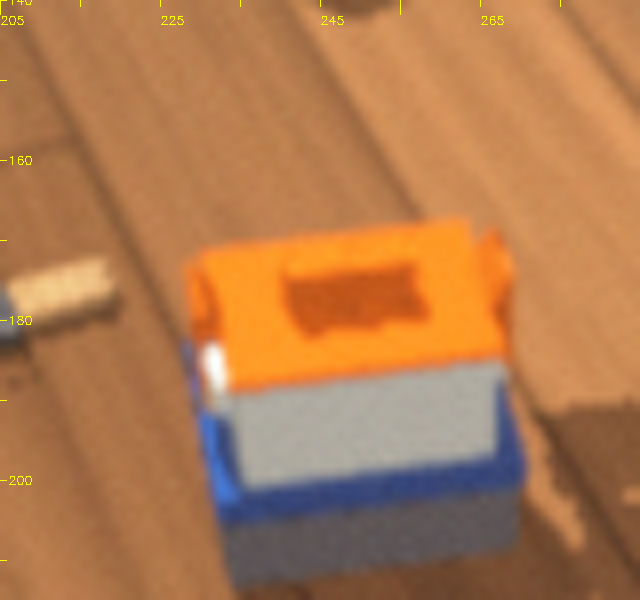

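View pics/c8a.png

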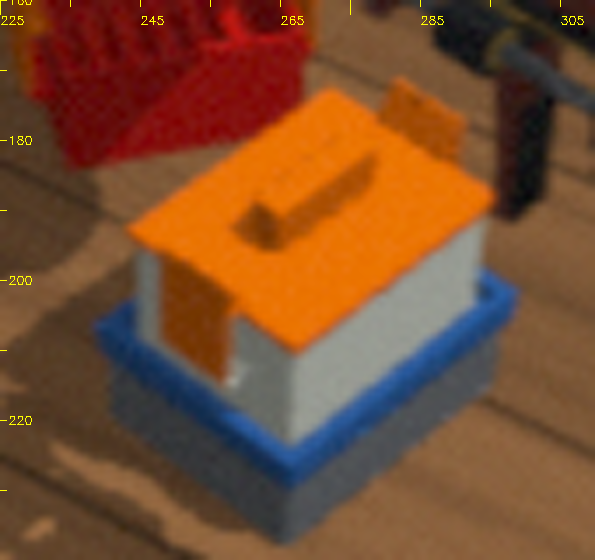

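View pics/wrist8.png

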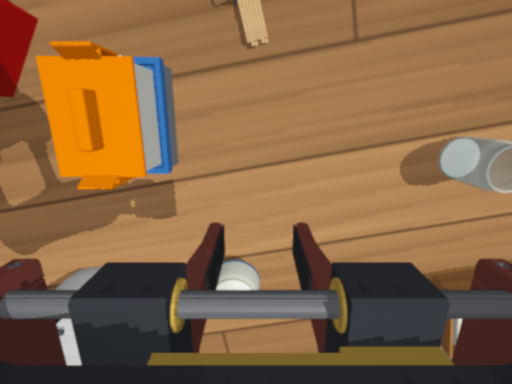

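View pics/scene8.png

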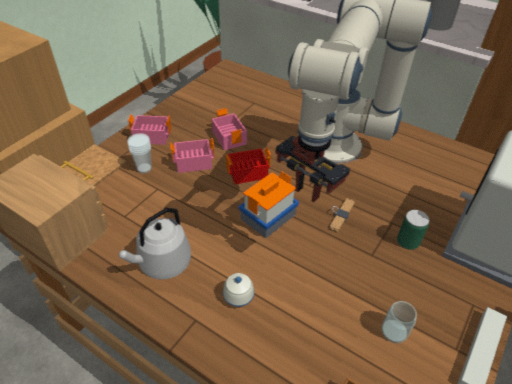

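```bash
python3 -c "
from cell import job;print(job.finish_job())"
```

```text
the job is handed in; nothing more can be done
None
```

The lid is snapped onto the white tub, and the closed tub is upright in the recess of the blue-topped storage box. I handed the job in at about 16 s of the 48 s allowed.

- **Lid:** I gripped it by its bar and centred it on the tub with the wrist camera. I pressed until the motion stopped hard at the expected height, with the force rising to about 24 N. Both catches measured back at rest, and the last pictures show them over the flange.
- **Carry:** The tub hung level from the bar with about 4 N on the wrist, and the grip did not slip.
- **Placing:** The tub touched down at the expected height (TCP 153 mm) with the force back to zero, and I then let go. The last pictures show it inside the recess rim and level.
- **Surroundings:** The storage box's corners are within about half a pixel of where they were. The other items look unmoved by eye, and the gripper ended clear of everything.

One measurement disagreed: the scene camera put the box about 5 mm further out in x than the side and wrist cameras. I went with the latter two, and a last look from above with the wrist camera showed about 1 mm of offset, which I mostly corrected.

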